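# Load a label roll on the unwinder and press its snap cap home

### The arm

A 6-joint arm with a two-finger parallel gripper is mounted at the origin on a cart in front of the work surface, level with it; the furniture and walls round the work are solid. World frame = base frame: x ahead of the robot, y to its left, z up, the work surface at z = 0. Lengths are in mm, angles in degrees, forces in N, time in s.
With the tool pointing down it reaches from about 350 to 850 mm from the base axis. Payload 8.1 kg.
Tool frame: the origin (TCP) lies between the finger pads, 19 mm behind the fingertips; this is the grasp point; z points along the fingers, y is the line along which they close (so a half turn about z gives the same grasp; the last joint's range is limited). The gripper opens to 85 mm and grips with 20 to 120 N. Pads are 22 mm wide; open, the fingers measure 114 mm over their backs; the gripper's body (76 mm by 85 mm) begins 54 mm behind the grasp point. The pads swing forward as they close: fully open they stand 13 mm farther back than shut.
Start: joints at [67.3, 7.471, 85.268, -0, 87.261, -4.893], TCP at [183.471, 571.265, 249.992] pointing down, gripper open.
Joint ranges: [-169.43, 169.43], [-51.17, 129.36], [1.28, 143.12], [-76.62, 256.62], [0, 156.53], [-152.29, 152.29]. Speed limits (degrees/s): [136.94, 136.94, 159.86, 180, 180, 180].

### API

Orientations are given as [roll, pitch, yaw] about the fixed x, y, z axes, in that order (R = Rz(yaw) Ry(pitch) Rx(roll)).
In Python, from bench import r gives the robot as it stands. The module is installed in compiled form; this text tells all that it offers.
- The arm moves only by the tool servo_tool, never from a script. Its arguments are lists of equal length, an entry for each row: "fingers": the finger opening in m, from 0 to 0.0854; "linear": the shift along the tool's x, y, z in m, a list of three; "rotation": the turn, a rotation vector about the tool's x, y, z in degrees, a list of three. A call has 1 to 10 rows; each row is the pose to reach, as a shift and turn from the pose commanded when the call began, along the tool's axes at that moment; what a row does not reach only later rows make up. A row lasts 1/10 s, in which the tool goes at most 50 mm and 8.59 degrees, less where a joint would pass 70% of its speed; a pose out of reach is approached as far as the arm can. A call with a gripper value outside its range is refused whole. The fingers move at their own pace and stop on an object; "force" is the grip in N (left out, the last holds). Time passes only in rows, so rows that repeat a pose let the fingers close. It gives the time, the measured TCP pose, the force, the opening and the grip force at its end, in the units of the state.
- r.sense(): the state, without advancing time (a new reading comes with each control period).
- r.snapshot(name): name is "scene" or "top" or "wrist"; returns a dict with "frame" (400x640x3 uint8, red, green, blue), "fx", "fy", "cx", "cy" (pixels), "camera_from_world" (4x4, takes a point from world to camera coordinates). Camera axes: x right, y up, looking along -z (the intrinsics and any distortion apply to the point x, -y, -z); pixel columns grow to the right and rows downward; lengths in mm; the calibration is good to about 2 mm. A picture is of the moment at which its call begins. There is no depth.
- r.hand_in(): hands the job in; it is judged then, once.
The state is a dict: "time": time; "joint_pos": joint angles; "qd": joint speeds; "joint_efforts": joint torques, N m; "tool_pos": TCP position; "tcp_rot": TCP orientation; "ft_force": force on the tool from outside, world axes, zero at the start; "wrist_torque": the same for the moment, N m; "finger_gap": finger opening in mm; "grip_force": force on a finger pad.
Only numpy, scipy, OpenCV 4.12 (cv2) and the standard library are available. Lean on these libraries where they do the work, as an engineer would, in place of code of your own. Each camera call takes 0.05 s, during which the arm holds its last target. There are 200 camera calls.

### The job

Take the white label roll from the front of the bench and put it over the upright spindle of the unwinder so that it lies flat on the round platter. Then push the black retaining cap down over the stud on top of the spindle until it clicks past the spring balls and sits fully home on the spindle's shoulder. Finish while you still hold the cap's knob between the fingers and keep pressing it down firmly, without letting go; leave the carton, the stapler and the tape measure where they are.

Things in the scene. Friction and masses are not known exactly. Their poses are not given: they have to be found in the camera images.
- unwinder: label unwinder, screwed to the bench, cannot move: grey base plate, top 8 mm above the bench, with a black round platter 92 mm across (top 14 mm above the bench) and an upright aluminium spindle 22.4 mm across in its middle. Origin on the spindle's axis at bench height, z up; the plate reaches 52 mm to +x and -x, 55 mm to -y and 110 mm to +y
- guide_roller (a point): top of the unwinder's low guide roller, 18 mm across, 47 mm above the bench, 95 mm from the spindle's axis: not part of the job
- platter (a point): middle of the platter's top face, on the spindle's axis, 14 mm above the bench: where the underside of the loaded roll lies
- shoulder (a point): the flat shoulder that tops the spindle, on its axis, 66 mm above the bench, z up. The cap's underside rests on it when fully home; the loaded roll's top is 2 mm below it
- stud_tip (a point): top of the stud that rises 20 mm from the shoulder: 15 mm across, its last 6 mm a cone narrowing to 8 mm. Three spring-loaded steel balls stick out of its side, centred 9 mm above the shoulder, to 21.4 mm across
- roll: white label roll standing on its end, 60 mm outside diameter, 50 mm high, about 0.11 kg, with a cardboard core whose through hole is 26 mm across. Origin: centre of its underside; z along its axis, up
- cap: black plastic retaining cap, 40 mm tall, about 0.05 kg, standing on its flange (48 mm across, 5 mm thick); above that a round ribbed knob 33 mm across up to the flat top. Hollow below: mouth 17.4 mm across through the lowest 4 mm, then a chamber 24 mm across up to 22 mm. Origin: centre of its underside; z along its axis, up
- cap_top (a point): centre of the cap's flat top, 40 mm above its underside. Behaviour: pressed over the stud, the mouth meets the spring balls with the underside some 13 mm above the shoulder; the push must rise to about 10 N, falls away over the next few mm, the balls then snap out above the mouth's rim and draw the cap down, and the push rises again as it meets the shoulder
- label_box: bystander: white carton 62 x 100 x 35 mm. Origin: centre of its underside
- stapler: bystander: desk stapler 36 x 137 x 40 mm. Origin: centre of its underside
- measure: bystander: pocket tape measure 35 x 89 x 62 mm. Origin: centre of its underside
Things that resemble listed ones, but are neither listed nor needed, are in the scene too. Leave any blue look-alike of the cap alone.

How it is judged:
By the outcome, as a careful person would: the job done as asked, in the order asked, and still so for the second after the job is handed in, while the arm keeps its last pose, push and grip.
It also fails if it takes over 72 s, if anything falls off the work surface, if the arm or the gripper's body presses on something with over 40 N, if the wrist force passes 120 N, or if a joint passes its speed limit or range.

## Working session

There is one attempt and no reset: what is moved stays moved. The work goes in short steps, Python scripts to look and compute and a tool call to move; the robot and the scene stay as the last step left them, time stands still between calls to the robot, and variables do not carry over. Pictures are saved under pics/ and viewed, at most 12 in all, crops included, and the job is handed in when it is done.

Besides the shell and the picture viewer there is one more tool, called after ">>>" as name(argument=value, ...) on one line, values as JSON. servo_tool: Moves the arm, as the interface text tells. Its arguments: {"type":"object","properties":{"fingers":{"type":"array","items":{"type":"number"}},"linear":{"type":"array","items":{"type":"array","items":{"type":"number"}}},"rotation":{"type":"array","items":{"type":"array","items":{"type":"number"}}},"force":{"type":"number"}},"required":["fingers","linear","rotation"]}

```bash
mkdir -p pics; python3 - <<'E'
from bench import r
import cv2,numpy as np,pickle
d={}
for n in("scene","top"):
    s=r.snapshot(n);d[n]=s;cv2.imwrite(f"pics/{n}0.png",s["frame"][:,:,::-1]);print({k:np.round(v,3).tolist() for k,v in s.items() if k!="frame"})
pickle.dump(d,open("d0.pkl","wb"));print(r.sense())
E
```

```text
{'fx': 383.659, 'fy': 383.659, 'cx': 317.908, 'cy': 200.271, 'camera_from_world': [[0.877, -0.481, -0.008, -505.851], [0.336, 0.601, 0.725, -278.243], [-0.344, -0.638, 0.689, -1014.183], [0.0, 0.0, 0.0, 1.0]]}
{'fx': 421.89, 'fy': 421.89, 'cx': 324.65, 'cy': 199.125, 'camera_from_world': [[-0.024, -1.0, 0.0, 47.549], [0.998, -0.024, 0.05, -562.716], [-0.05, 0.001, 0.999, -1376.129], [0.0, 0.0, 0.0, 1.0]]}
{'time': 0.1, 'joint_pos': array([ 6.73003196e+01,  7.50978758e+00,  8.53241103e+01,  3.39386298e-04,
        8.72629200e+01, -4.89310810e+00]), 'qd': array([ 0.00634156, -0.11184075, -0.09012292, -0.02026445, -0.13691059,
       -0.03561405]), 'joint_efforts': array([ 1.00459336e-03, -5.70959294e+01, -5.01936471e+01, -2.18212017e-04,
        8.34338396e-03,  1.17024151e-04]), 'tool_pos': array([183.27522585, 570.82225229, 249.0494154 ]), 'tcp_rot': array([-1.79903564e+02, -8.59601069e-03,  1.62193404e+02]), 'ft_force': array([-1.01885051,  0.37413266,  0.31449838]), 'wrist_torque': array([ 0.02396894,  0.01150037, -0.00419018]), 'grip_force': 0.0, 'finger_gap': 85.54336414630822}
```

View pics/top0.png

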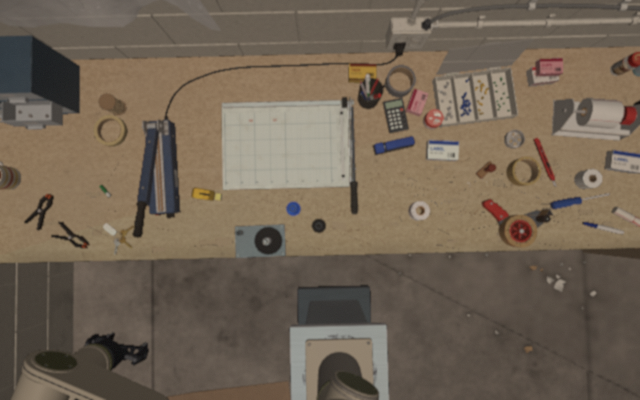

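View pics/scene0.png

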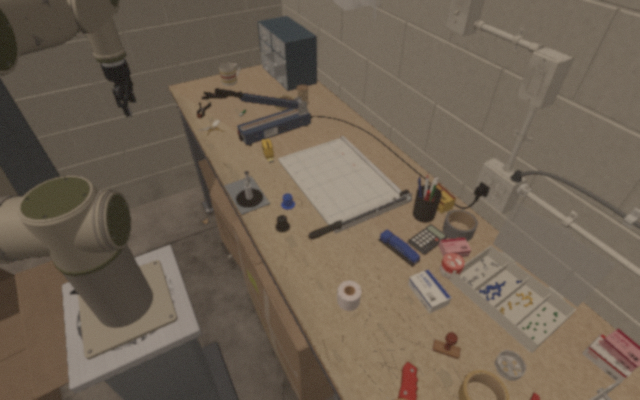

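The top view shows the platter at about (267,240), the black cap at (318,226), the blue decoy at (293,209) and the white roll at (419,211). In the scene view the roll is at (349,295), the cap at (282,223) and the spindle at (249,190).

```bash
cat > h.py <<'E'
import numpy as np,cv2
def proj(s,P):
    p=(s["camera_from_world"]@np.r_[P,1])[:3]
    return np.array([s["cx"]+s["fx"]*p[0]/-p[2], s["cy"]-s["fy"]*p[1]/-p[2]])
def ray(s,u,v):
    M=s["camera_from_world"];R=M[:3,:3]
    return -R.T@M[:3,3], R.T@np.array([(u-s["cx"])/s["fx"],-(v-s["cy"])/s["fy"],-1])
def onz(s,u,v,z):
    o,d=ray(s,u,v);return o+d*(z-o[2])/d[2]
E
python3 - <<'E'
import pickle;from h import *
d=pickle.load(open("d0.pkl","rb"));t,s=d["top"],d["scene"]
for n,a,za,b,zb in(("platter",(267.5,240.5),14,(249,198),14),("cap",(318.5,226),40,(282,216),40),("roll",(420,210.5),50,(349,288),50),("blue",(293,208.5),40,(288,196),40)):
    print(n,onz(t,*a,za).round(0),onz(s,*b,zb).round(0))
for f,c,k in(("top",(235,190,200,75),4),("scene",(215,160,160,150),4)):
    x,y,w,h=c;cv2.imwrite(f"pics/{f}c.png",cv2.resize(d[f]["frame"][y:y+h,x:x+w,::-1],None,fx=k,fy=k,interpolation=cv2.INTER_CUBIC))
E
```

```text
platter [432. 224.  14.] [432. 217.  14.]
cap [476.  56.  40.] [484.  63.  40.]
roll [ 518. -271.   50.] [ 523. -266.   50.]
blue [535. 137.  40.] [540. 136.  40.]
```

View pics/topc.png

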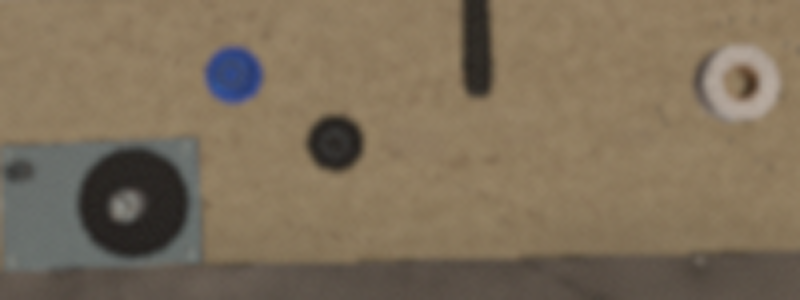

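The crop puts the platter centre at about (268.5,240.5), the guide roller at (239.5,232.5) and the cap at (318.5,226). I'll move to a point near the unwinder first, turning yaw to 90° so tool x is world y, tool y is world x and tool z is down.

>>> servo_tool(fingers=[0.085,0.085,0.085,0.085,0.085,0.085,0.085,0.085,0.085,0.085], linear=[[-0.364,-0.325,0],[-0.364,-0.325,0],[-0.364,-0.325,0],[-0.364,-0.325,0],[-0.364,-0.325,0],[-0.364,-0.325,0],[-0.364,-0.325,0],[-0.364,-0.325,0],[-0.364,-0.325,0],[-0.364,-0.325,0]], rotation=[[0,0,72.2],[0,0,72.2],[0,0,72.2],[0,0,72.2],[0,0,72.2],[0,0,72.2],[0,0,72.2],[0,0,72.2],[0,0,72.2],[0,0,72.2]])

```text
time: 1.1
tool_pos: [431.4, 147.9, 249.8]
tcp_rot: [180.0, 0.0, 89.8]
ft_force: [0.8, 1.5, -0.4]
finger_gap: 84.9
grip_force: 0.0
```

```bash
python3 - <<'E'
from bench import r
import cv2,numpy as np,pickle
s=r.snapshot("wrist");pickle.dump(s,open("w1.pkl","wb"));cv2.imwrite("pics/w1.png",s["frame"][:,:,::-1])
q=r.sense();print(q["tool_pos"],q["tcp_rot"],q["time"]);print(s["fx"],s["cx"],s["cy"],s["camera_from_world"].round(3))
E
```

```text
[433.43815007 144.11484865 249.73645518] [179.9281407    0.18753145  89.76088347] 1.15
307.66351552574963 319.72181531910434 201.94934192472866 [[ 1.00000e+00 -4.00000e-03  1.00000e-03 -4.31765e+02]
 [ 4.00000e-03  9.62000e-01 -2.73000e-01 -1.07415e+02]
 [ 0.00000e+00  2.73000e-01  9.62000e-01 -4.17402e+02]
 [ 0.00000e+00  0.00000e+00  0.00000e+00  1.00000e+00]]
```

View pics/w1.png

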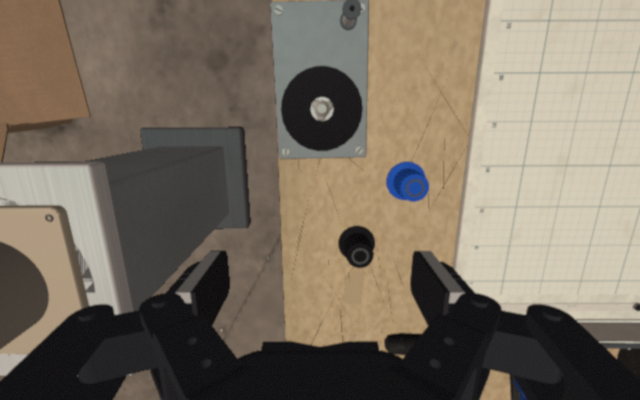

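The wrist view shows the platter centred near (321,108) with the guide roller at (350,15), the cap at (357,247) and the blue decoy at (407,181). I'll fit silhouettes to get precise positions.

```bash
cat >> h.py <<'E'
from scipy.optimize import minimize
a=np.linspace(0,2*np.pi,60)
def sil(s,x,y,circ,k=8):
    m=np.zeros((400,640),np.uint8)
    for z0,z1,rad in circ:
        P=[proj(s,(x+rad*np.cos(t),y+rad*np.sin(t),z)) for z in(z0,z1) for t in a]
        cv2.fillConvexPoly(m,cv2.convexHull((np.array(P)*256).round().astype(np.int32)),255,cv2.LINE_AA,8)
    return m/255.
def fit(s,mask,x,y,circ):
    f=lambda p:np.abs(sil(s,p[0],p[1],circ)-mask).sum()
    o=minimize(f,(x,y),method="Nelder-Mead",options=dict(initial_simplex=[(x,y),(x+8,y),(x,y+8)],xatol=.05,fatol=.1))
    return o.x.round(1),o.fun.round(0),mask.sum()
def blob(mask,u,v):
    n,l=cv2.connectedComponents(mask.astype(np.uint8));return (l==l[int(v),int(u)]).astype(float)
CAP=((0,5,24),(5,40,16.5));ROLL=((0,50,30),)
E
python3 - <<'E'
import pickle;from h import *
s=pickle.load(open("w1.pkl","rb"));g=s["frame"].max(2)
for th in(50,60,70):
    m=blob(g<th,295,108);ct,_=cv2.findContours(m.astype(np.uint8),0,1);h=cv2.convexHull(ct[0]);mm=np.zeros(g.shape,np.uint8);cv2.fillConvexPoly(mm,h,1)
    print(th,fit(s,mm.astype(float),432,222,((8,14,46),)))
    m=blob(g<th,357,243);print("cap",fit(s,cv2.morphologyEx(m,3,np.ones((9,9))),480,58,CAP))
# spindle shoulder/stud check
for c in((432,222),):
  for z in(14,66,86):print(z,proj(s,(*c,z)).round(1))
E
```

```text
50 (array([435. , 219.5]), np.float64(478.0), np.float64(5245.0))
cap (array([479. ,  53.5]), np.float64(475.0), np.float64(857.0))
60 (array([434.4, 219.6]), np.float64(414.0), np.float64(5312.0))
cap (array([479. ,  53.5]), np.float64(427.0), np.float64(905.0))
70 (array([434.6, 220.1]), np.float64(341.0), np.float64(5391.0))
cap (array([479. ,  53.5]), np.float64(236.0), np.float64(1096.0))
14 [319.2 108.8]
66 [319.2 107.8]
86 [319.1 107.3]
```

>>> servo_tool(fingers=[0.085,0.085,0.085,0.085,0.085,0.085,0.085,0.085,0.085,0.085], linear=[[-0.47,0.09,0.06],[-0.47,0.09,0.06],[-0.47,0.09,0.06],[-0.47,0.09,0.06],[-0.47,0.09,0.06],[-0.47,0.09,0.06],[-0.47,0.09,0.06],[-0.47,0.09,0.06],[-0.47,0.09,0.06],[-0.47,0.09,0.06]], rotation=[[0,0,0],[0,0,0],[0,0,0],[0,0,0],[0,0,0],[0,0,0],[0,0,0],[0,0,0],[0,0,0],[0,0,0]])

```text
time: 2.15
tool_pos: [520.0, -322.5, 188.7]
tcp_rot: [-179.9, -0.0, 89.9]
ft_force: [1.0, 0.1, -0.8]
finger_gap: 84.5
grip_force: 0.0
```

>>> servo_tool(fingers=[0.085,0.085,0.085], linear=[[0,0,0],[0,0,0],[0,0,0]], rotation=[[0,0,0],[0,0,0],[0,0,0]])

```text
time: 2.45
tool_pos: [520.5, -318.5, 189.8]
tcp_rot: [-180.0, -0.0, 90.0]
ft_force: [0.8, 1.1, 0.3]
finger_gap: 85.0
grip_force: 0.0
```

```bash
python3 - <<'E'
from bench import r
import cv2,numpy as np,pickle
q=r.sense();print(q["tool_pos"],q["tcp_rot"],q["time"])
s=r.snapshot("wrist");pickle.dump(s,open("w2.pkl","wb"));cv2.imwrite("pics/w2.png",s["frame"][:,:,::-1])
M=s["camera_from_world"];print(-M[:3,:3].T@M[:3,3])
from h import *
print(proj(s,(520,-268,25)))
E
```

```text
[ 520.50419142 -318.50363088  189.77166603] [-1.79973583e+02 -4.01215361e-02  9.00279206e+01] 2.45
[ 521.23659285 -250.87795473  312.59325979]
[318.32670735 134.54995041]
```

View pics/w2.png

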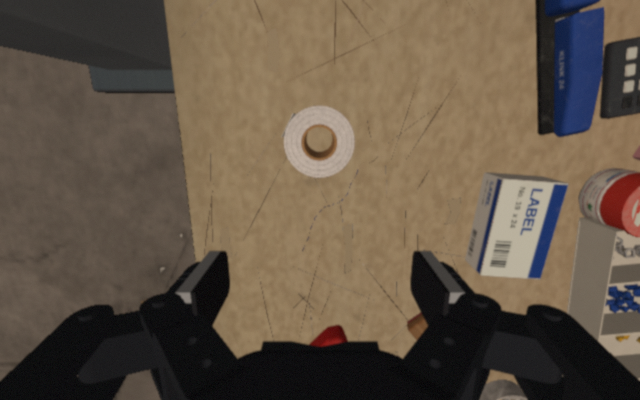

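The roll is at about (320,142), with nothing near it.

```bash
python3 - <<'E'
import pickle;from h import *
s=pickle.load(open("w2.pkl","rb"));h=cv2.cvtColor(s["frame"],cv2.COLOR_RGB2HSV)
for th in(50,65,80):
    m=blob((h[...,1]<th)&(h[...,2]>80),294,142);ct,_=cv2.findContours(m.astype(np.uint8),0,1);mm=np.zeros(m.shape,np.uint8);cv2.fillConvexPoly(mm,cv2.convexHull(ct[0]),1)
    print(th,fit(s,mm.astype(float),520,-270,ROLL), ct[0].min(0),ct[0].max(0))
E
```

```text
50 (array([ 519.8, -273. ]), np.float64(256.0), np.float64(3956.0)) [[284 106]] [[353 176]]
65 (array([ 520.2, -272.7]), np.float64(119.0), np.float64(4145.0)) [[282 106]] [[354 177]]
80 (array([ 520.2, -272.8]), np.float64(122.0), np.float64(4282.0)) [[281 105]] [[354 178]]
```

>>> servo_tool(fingers=[0.085,0.085,0.085,0.085,0.085,0.085,0.05,0.05,0.05,0.05], linear=[[0.0465,0,0.04],[0.0465,0,0.08],[0.0465,0,0.12],[0.0465,0,0.145],[0.0465,0,0.158],[0.0465,0,0.158],[0.0465,0,0.158],[0.0465,0,0.158],[0.0465,0,0.158],[0.0465,0,0.158]], rotation=[[0,0,0],[0,0,0],[0,0,0],[0,0,0],[0,0,0],[0,0,0],[0,0,0],[0,0,0],[0,0,0],[0,0,0]], force=40)

```text
time: 3.5
tool_pos: [522.3, -274.1, 34.6]
tcp_rot: [179.8, 0.1, 90.0]
ft_force: [-0.1, 0.5, 7.2]
finger_gap: 57.9
grip_force: 44.5
```

>>> servo_tool(fingers=[0.05,0.05,0.05,0.05], linear=[[0,0,0],[0,0,0],[0,0,0],[0,0,0]], rotation=[[0,0,0],[0,0,0],[0,0,0],[0,0,0]])

```text
time: 3.9
tool_pos: [522.3, -274.1, 34.6]
tcp_rot: [179.8, 0.1, 90.0]
ft_force: [-0.2, 0.8, 7.4]
finger_gap: 57.7
grip_force: 44.5
```

>>> servo_tool(fingers=[0.05,0.05,0.05,0.05,0.05], linear=[[0,0,-0.02],[0,0,-0.06],[0,0,-0.1],[0,0,-0.13],[0,0,-0.13]], rotation=[[0,0,0],[0,0,0],[0,0,0],[0,0,0],[0,0,0]])

```text
time: 4.4
tool_pos: [523.8, -275.2, 169.4]
tcp_rot: [179.4, 0.4, 90.0]
ft_force: [0.3, -0.0, 0.1]
finger_gap: 57.8
grip_force: 43.6
```

>>> servo_tool(fingers=[0.05,0.05,0.05,0.05,0.05,0.05,0.05,0.05,0.05,0.05], linear=[[0.02,-0.004,0],[0.06,-0.012,0],[0.11,-0.022,0],[0.16,-0.032,0],[0.21,-0.042,0],[0.26,-0.052,0],[0.31,-0.062,0],[0.35,-0.071,0],[0.38,-0.077,0],[0.4,-0.082,0]], rotation=[[0,0,0],[0,0,0],[0,0,0],[0,0,0],[0,0,0],[0,0,0],[0,0,0],[0,0,0],[0,0,0],[0,0,0]])

```text
time: 5.4
tool_pos: [437.7, 129.2, 161.8]
tcp_rot: [180.0, -0.0, 90.1]
ft_force: [0.4, -0.6, -1.1]
finger_gap: 57.6
grip_force: 43.6
```

>>> servo_tool(fingers=[0.05,0.05,0.05,0.05], linear=[[0.02,-0.004,0],[0.02,-0.004,0],[0.02,-0.004,0],[0.02,-0.004,0]], rotation=[[0,0,0],[0,0,0],[0,0,0],[0,0,0]])

```text
time: 5.8
tool_pos: [434.7, 146.3, 161.8]
tcp_rot: [-180.0, 0.0, 90.0]
ft_force: [0.7, 0.2, -1.4]
finger_gap: 57.8
grip_force: 43.6
```

```bash
python3 - <<'E'
from bench import r
import cv2,numpy as np,pickle
q=r.sense();print(q["tool_pos"],q["tcp_rot"],q["time"],q["finger_gap"],q["ft_force"])
s=r.snapshot("wrist");pickle.dump(s,open("w3.pkl","wb"));cv2.imwrite("pics/w3.png",s["frame"][:,:,::-1])
E
```

```text
[434.72674211 146.26708706 161.83289875] [-1.79995605e+02  2.53655873e-02  8.99647795e+01] 5.8 57.84353203473059 [ 0.66254119  0.21985645 -1.38076853]
```

View pics/w3.png

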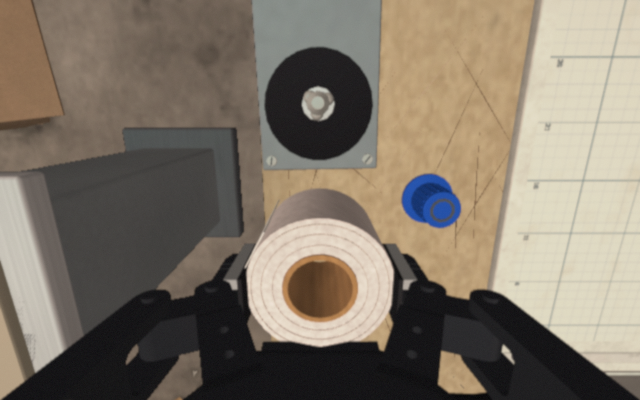

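The held roll's hole is at about (320,288), upright between the fingers. The spindle is at (318,103) and the platter is around it.

```bash
python3 - <<'E'
import pickle;from h import *
s=pickle.load(open("w3.pkl","rb"));f=s["frame"];h=cv2.cvtColor(f,cv2.COLOR_RGB2HSV);g=f.max(2)
for th in(60,75,90):
    m=blob(g<th,290,103);ct,_=cv2.findContours(m.astype(np.uint8),0,1);mm=np.zeros(g.shape,np.uint8);cv2.fillConvexPoly(mm,cv2.convexHull(max(ct,key=len)),1)
    print(th,"platter",fit(s,mm.astype(float),434,220,((8,14,46),)))
for th in(80,100,120):
    m=blob(g>th,308,103)[:, :]; 
    print("spindle",m.sum(),fit(s,m,434,220,((14,66,11.2),(66,80,7.5),(80,86,4))) if m.sum()<3000 else 0)
for th in(80,100,120):
    m=blob((h[...,1]>th)&(h[...,0]<25),330,288);ct,_=cv2.findContours(m.astype(np.uint8),0,1);c=max(ct,key=len)
    e=cv2.fitEllipse(c);print("hole",m.sum(),e,[onz(s,*e[0],z).round(1).tolist() for z in(177.2,)])
    print(fit(s,cv2.morphologyEx(m,3,np.ones((9,9))),434.7,147.5,((177.2,177.3,13),)), fit(s,cv2.morphologyEx(m,3,np.ones((9,9))),434.7,147.5,((177.2,177.3,14.5),)))
E
```

```text
60 platter (array([434.4, 219.7]), np.float64(656.0), np.float64(9425.0))
75 platter (array([434.4, 220.3]), np.float64(530.0), np.float64(9563.0))
90 platter (array([434.3, 220.4]), np.float64(439.0), np.float64(9660.0))
spindle 926.0 (array([434.2, 221.3]), np.float64(52.0), np.float64(926.0))
spindle 888.0 (array([434.1, 221.3]), np.float64(83.0), np.float64(888.0))
spindle 756.0 (array([434.2, 221. ]), np.float64(212.0), np.float64(756.0))
hole 4022.0 ((319.6906433105469, 287.9235534667969), (66.5620346069336, 74.97937774658203), 90.2916259765625) [[435.5, 148.4, 177.2]]
(array([435.4, 149.4]), np.float64(832.0), np.float64(4022.0)) (array([435.5, 148. ]), np.float64(114.0), np.float64(4022.0))
hole 3925.0 ((319.6327819824219, 287.89886474609375), (65.858642578125, 73.9554443359375), 89.86158752441406) [[435.5, 148.4, 177.2]]
(array([435.8, 149.3]), np.float64(738.0), np.float64(3925.0)) (array([435.5, 148. ]), np.float64(64.0), np.float64(3925.0))
hole 3800.0 ((319.7119140625, 287.86260986328125), (64.82782745361328, 73.19615173339844), 89.87335968017578) [[435.5, 148.4, 177.2]]
(array([435.8, 149.1]), np.float64(643.0), np.float64(3826.0)) (array([435.5, 148. ]), np.float64(99.0), np.float64(3826.0))
```

>>> servo_tool(fingers=[0.05,0.05,0.05,0.05,0.05,0.05], linear=[[0.03,-0.001,0],[0.06,-0.0013,0],[0.073,-0.0013,0],[0.073,-0.0013,0],[0.073,-0.0013,0],[0.073,-0.0013,0]], rotation=[[0,0,0],[0,0,0],[0,0,0],[0,0,0],[0,0,0],[0,0,0]])

```text
time: 6.45
tool_pos: [433.4, 218.9, 161.8]
tcp_rot: [-180.0, 0.0, 89.9]
ft_force: [-0.6, 0.5, -0.9]
finger_gap: 58.0
grip_force: 43.6
```

```bash
python3 - <<'E'
from bench import r
import cv2,numpy as np,pickle
from h import *
q=r.sense();print(q["tool_pos"],q["tcp_rot"],q["time"],q["ft_force"])
d={}
for n in("wrist","scene","top"):
    s=r.snapshot(n);d[n]=s
pickle.dump(d,open("d4.pkl","wb"))
s=d["wrist"];f=s["frame"];h=cv2.cvtColor(f,cv2.COLOR_RGB2HSV)
m=blob((h[...,1]>100)&(h[...,0]<25),330,288);print(m.sum(),fit(s,cv2.morphologyEx(m,3,np.ones((9,9))),434,221,((177.2,177.3,14.5),)))
f=d["scene"]["frame"];cv2.imwrite("pics/s4.png",cv2.resize(f[90:230,180:340,::-1],None,fx=4,fy=4,interpolation=cv2.INTER_CUBIC))
E
```

```text
[433.43888189 218.91942022 161.83000354] [-1.79982714e+02  3.40540032e-02  8.99445730e+01] 6.45 [-0.64119271  0.54773839 -0.85694175]
3922.0 (array([434.2, 220.6]), np.float64(63.0), np.float64(3922.0))
```

View pics/s4.png

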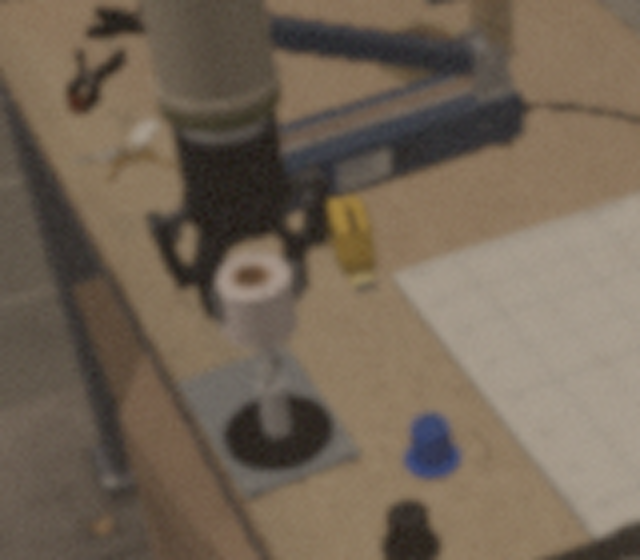

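The scene crop shows the upright roll above the spindle. I'll lower it gently past the shoulder.

>>> servo_tool(fingers=[0.05,0.05,0.05,0.05,0.05,0.05,0.05,0.05], linear=[[0.0005,0,0.015],[0.0005,0,0.035],[0.0005,0,0.048],[0.0005,0,0.054],[0.0005,0,0.059],[0.0005,0,0.063],[0.0005,0,0.067],[0.0005,0,0.069]], rotation=[[0,0,0],[0,0,0],[0,0,0],[0,0,0],[0,0,0],[0,0,0],[0,0,0],[0,0,0]])

```text
time: 7.4
tool_pos: [433.5, 220.6, 93.0]
tcp_rot: [180.0, -0.0, 90.0]
ft_force: [-0.6, 0.7, -1.2]
finger_gap: 57.6
grip_force: 43.6
```

>>> servo_tool(fingers=[0.05,0.05,0.05,0.05,0.05,0.05,0.05], linear=[[0,0,0.01],[0,0,0.02],[0,0,0.03],[0,0,0.038],[0,0,0.042],[0,0,0.0445],[0,0,0.0455]], rotation=[[0,0,0],[0,0,0],[0,0,0],[0,0,0],[0,0,0],[0,0,0],[0,0,0]])

```text
time: 8.1
tool_pos: [432.7, 220.4, 48.6]
tcp_rot: [-179.9, 0.1, 90.0]
ft_force: [-16.3, -6.5, 26.9]
finger_gap: 57.8
grip_force: 47.0
```

>>> servo_tool(fingers=[0.06,0.07,0.08,0.085,0.085,0.085,0.085,0.085], linear=[[0,0,-0.0015],[0,0,-0.0015],[0,0,-0.0015],[0,0,-0.0015],[0,0,-0.0015],[0,0,-0.02],[0,0,-0.06],[0,0,-0.1]], rotation=[[0,0,0],[0,0,0],[0,0,0],[0,0,0],[0,0,0],[0,0,0],[0,0,0],[0,0,0]])

```text
time: 8.9
tool_pos: [432.3, 220.1, 147.6]
tcp_rot: [-179.9, 0.1, 90.0]
ft_force: [-0.2, 0.7, 1.0]
finger_gap: 85.1
grip_force: 0.0
```

>>> servo_tool(fingers=[0.085,0.085,0.085,0.085,0.085,0.085,0.085,0.085], linear=[[-0.03,0.01,-0.03],[-0.07,0.015,-0.05],[-0.12,0.025,-0.05],[-0.16,0.035,-0.05],[-0.2,0.045,-0.05],[-0.22,0.046,-0.05],[-0.22,0.046,-0.05],[-0.22,0.046,-0.05]], rotation=[[0,0,0],[0,0,0],[0,0,0],[0,0,0],[0,0,0],[0,0,0],[0,0,0],[0,0,0]])

```text
time: 9.7
tool_pos: [479.2, 0.5, 197.3]
tcp_rot: [-180.0, -0.0, 89.9]
ft_force: [-0.3, -0.3, -0.2]
finger_gap: 85.0
grip_force: 0.0
```

```bash
python3 - <<'E'
from bench import r
import cv2,numpy as np,pickle
from h import *
q=r.sense();print(q["tool_pos"],q["tcp_rot"],q["time"],q["ft_force"])
s=r.snapshot("wrist");pickle.dump(s,open("w5.pkl","wb"));cv2.imwrite("pics/w5.png",s["frame"][:,:,::-1])
print(proj(s,(479,53.5,40)))
E
```

```text
[4.79198791e+02 4.72121524e-01 1.97319840e+02] [-1.79980210e+02 -2.64572706e-02  8.99096478e+01] 9.7 [-0.34051757 -0.29622618 -0.24679796]
[318.47916829 132.09271833]
```

View pics/w5.png

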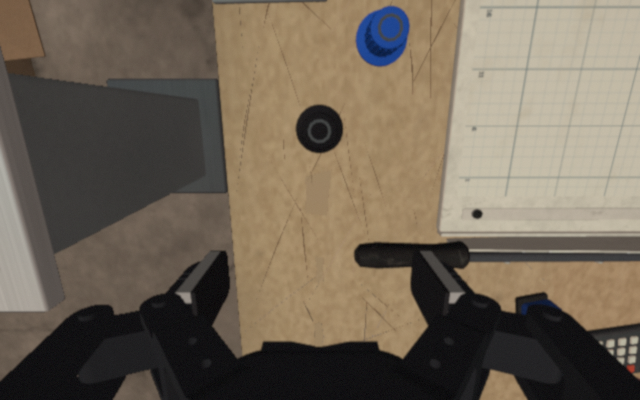

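The cap is at about (319,130), and the fingers have clear room on both sides of it.

```bash
python3 - <<'E'
import pickle;from h import *
s=pickle.load(open("w5.pkl","rb"));g=s["frame"].max(2)
for th in(60,75,90):
    m=cv2.morphologyEx(blob(g<th,306,128),3,np.ones((15,15)));print(m.sum(),fit(s,m,479,53.5,CAP))
e=cv2.HoughCircles(cv2.GaussianBlur(g,(3,3),0)[90:170,280:360],3,1,10,param1=80,param2=12,minRadius=7,maxRadius=16);print(None if e is None else (e[0]+[280,90,0])[:3])
print(onz(s,319,130,40))
E
```

```text
1392.0 (array([479.2,  53.3]), np.float64(565.0), np.float64(1392.0))
1730.0 (array([479.4,  53.5]), np.float64(229.0), np.float64(1730.0))
1773.0 (array([479.4,  53.8]), np.float64(187.0), np.float64(1773.0))
[[318.5        130.5          8.80000019]]
[479.46687513  55.31305226  40.        ]
```

>>> servo_tool(fingers=[0.085,0.085,0.085,0.085,0.085,0.085,0.085,0.025,0.025,0.025], linear=[[0.0535,0,0.03],[0.0535,0,0.07],[0.0535,0,0.11],[0.0535,0,0.145],[0.0535,0,0.165],[0.0535,0,0.171],[0.0535,0,0.171],[0.0535,0,0.171],[0.0535,0,0.171],[0.0535,0,0.171]], rotation=[[0,0,0],[0,0,0],[0,0,0],[0,0,0],[0,0,0],[0,0,0],[0,0,0],[0,0,0],[0,0,0],[0,0,0]], force=100)

```text
time: 10.75
tool_pos: [480.5, 54.1, 27.9]
tcp_rot: [179.9, -0.0, 90.0]
ft_force: [0.6, 0.9, 0.8]
finger_gap: 43.6
grip_force: 0.0
```

>>> servo_tool(fingers=[0.025,0.025,0.025,0.025,0.025], linear=[[0,0,0],[0,0,0],[0,0,0],[0,0,0],[0,0,0]], rotation=[[0,0,0],[0,0,0],[0,0,0],[0,0,0],[0,0,0]])

```text
time: 11.25
tool_pos: [480.6, 54.0, 28.0]
tcp_rot: [179.9, -0.0, 90.0]
ft_force: [-1.1, 0.6, 7.4]
finger_gap: 30.9
grip_force: 98.6
```

>>> servo_tool(fingers=[0.025,0.025,0.025,0.025,0.025,0.025,0.025,0.025,0.025,0.025], linear=[[0,0,-0.02],[0,0,-0.06],[0,0,-0.1],[0,0,-0.137],[0.03,-0.015,-0.137],[0.06,-0.03,-0.137],[0.09,-0.046,-0.137],[0.091,-0.046,-0.137],[0.091,-0.046,-0.137],[0.091,-0.046,-0.137]], rotation=[[0,0,0],[0,0,0],[0,0,0],[0,0,0],[0,0,0],[0,0,0],[0,0,0],[0,0,0],[0,0,0],[0,0,0]])

```text
time: 12.25
tool_pos: [433.7, 144.5, 163.7]
tcp_rot: [180.0, 0.0, 90.0]
ft_force: [-0.6, 0.3, -0.8]
finger_gap: 30.6
grip_force: 99.0
```

```bash
python3 - <<'E'
from bench import r
import cv2,numpy as np,pickle
from h import *
q=r.sense();print(q["tool_pos"],q["tcp_rot"],q["time"],q["ft_force"],q["finger_gap"])
s=r.snapshot("wrist");pickle.dump(s,open("w6.pkl","wb"));cv2.imwrite("pics/w6.png",s["frame"][:,:,::-1])
print(proj(s,(434.2,221.2,86)),proj(s,(*q["tool_pos"][:2],q["tool_pos"][2]+12)))
E
```

```text
[433.74898409 144.45390776 163.70731899] [1.79969263e+02 1.94000209e-02 8.99798967e+01] 12.25 [-0.63653673  0.27738108 -0.75271653] 30.591620740887834
[319.01043434  99.61876903] [317.81539592 288.01185149]
```

View pics/w6.png

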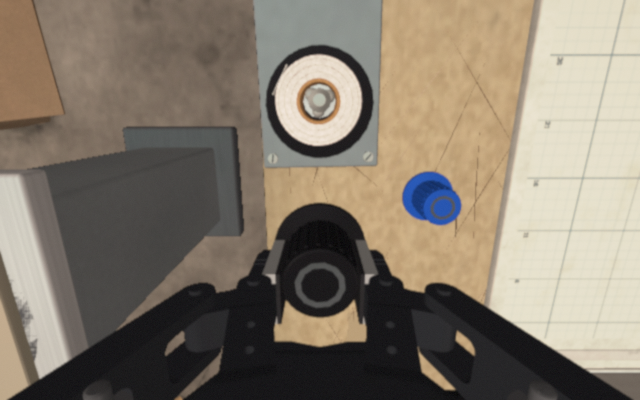

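The roll lies on the platter around the spindle at (319,100). The held cap is upright, with its ring at about (320,285).

```bash
python3 - <<'E'
import pickle;from h import *
s=pickle.load(open("w6.pkl","rb"));g=s["frame"].max(2);c=g[250:318,285:356]
m=(g>60).astype(np.uint8)
ct,_=cv2.findContours(m[255:315,290:350],1,1)
for k in ct:
    if len(k)>25:
        e=cv2.fitEllipse(k);u=np.array(e[0])+[290,255];print(np.round(u,1),np.round(e[1],1),onz(s,*u,175.7).round(1))
h=cv2.cvtColor(s["frame"],cv2.COLOR_RGB2HSV)
# stud tip: bright gray disc
ct,_=cv2.findContours(((g>170)&(h[...,1]<40)).astype(np.uint8)[80:120,300:340],1,1)
for k in ct:
    if len(k)>12:
        e=cv2.fitEllipse(k);u=np.array(e[0])+[300,80];print("tip",np.round(u,1),np.round(e[1],1),onz(s,*u,86).round(1),onz(s,*u,66).round(1))
cv2.imwrite("pics/c6.png",cv2.resize(np.hstack([s["frame"][75:125,295:345],s["frame"][260:310,295:345]])[:,:,::-1],None,fx=7,fy=7,interpolation=cv2.INTER_CUBIC))
E
```

```text
[343.6 310.7] [ 8.6 17.4] [444.4 133.8 175.7]
[295.5 310.7] [ 8.4 18.9] [424.4 133.8 175.7]
[319.7 284.9] [34.5 38.9] [434.5 145.9 175.7]
[319.7 284.8] [44.1 49.6] [434.5 145.9 175.7]
tip [337.4 116.3] [4.4 8.9] [445.7 211.3  86. ] [446.8 211.2  66. ]
tip [329.5 108.5] [ 4.8 17.2] [440.8 215.9  86. ] [441.4 216.3  66. ]
tip [313.8 102. ] [19.  22.3] [430.9 219.8  86. ] [430.6 220.6  66. ]
tip [320.3  86.8] [ 4.3 15.9] [435.  228.7  86. ] [435.1 230.3  66. ]
tip [335.9  83.5] [ 7.5 11.6] [444.5 230.6  86. ] [445.5 232.4  66. ]
tip [302.1  82. ] [4.8 7.5] [423.9 231.4  86. ] [422.8 233.3  66. ]
```

View pics/c6.png

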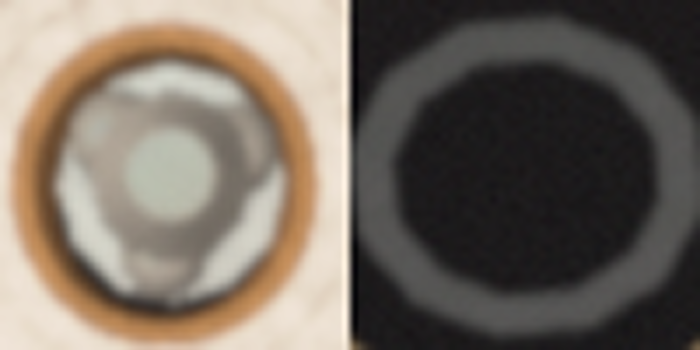

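The zoom puts the stud tip at about (319.1,99.5), which agrees with the earlier estimate. Next I move over it and lower onto the cone.

>>> servo_tool(fingers=[0.025,0.025,0.025,0.025,0.025,0.025,0.025,0.025,0.025,0.025], linear=[[0.03,0,0],[0.06,-0.0003,0],[0.0754,-0.0003,0],[0.0754,-0.0003,0],[0.0754,-0.0003,0.02],[0.0754,-0.0003,0.04],[0.0754,-0.0003,0.048],[0.0754,-0.0003,0.051],[0.0754,-0.0003,0.0535],[0.0754,-0.0003,0.0535]], rotation=[[0,0,0],[0,0,0],[0,0,0],[0,0,0],[0,0,0],[0,0,0],[0,0,0],[0,0,0],[0,0,0],[0,0,0]])

```text
time: 13.3
tool_pos: [433.5, 220.2, 110.5]
tcp_rot: [180.0, -0.0, 90.0]
ft_force: [0.4, 1.1, -1.0]
finger_gap: 31.1
grip_force: 99.0
```

>>> servo_tool(fingers=[0.025,0.025,0.025], linear=[[0,0,0.001],[0,0,0.002],[0,0,0.003]], rotation=[[0,0,0],[0,0,0],[0,0,0]])

```text
time: 13.6
tool_pos: [433.3, 220.6, 107.4]
tcp_rot: [180.0, -0.0, 90.0]
ft_force: [0.2, -0.6, -0.9]
finger_gap: 30.8
grip_force: 99.0
```

>>> servo_tool(fingers=[0.025,0.025,0.025,0.025], linear=[[0,0,0.001],[0,0,0.002],[0,0,0.002],[0,0,0.002]], rotation=[[0,0,0],[0,0,0],[0,0,0],[0,0,0]])

```text
time: 14.0
tool_pos: [433.6, 220.7, 105.7]
tcp_rot: [179.9, -0.0, 90.0]
ft_force: [-0.5, 0.6, 5.0]
finger_gap: 30.7
grip_force: 99.4
```

>>> servo_tool(fingers=[0.025,0.025,0.025,0.025], linear=[[0,0,0.001],[0,0,0.002],[0,0,0.003],[0,0,0.004]], rotation=[[0,0,0],[0,0,0],[0,0,0],[0,0,0]])

```text
time: 14.4
tool_pos: [433.9, 220.9, 102.5]
tcp_rot: [179.9, -0.0, 90.0]
ft_force: [-1.9, -0.2, 2.6]
finger_gap: 30.7
grip_force: 99.4
```

>>> servo_tool(fingers=[0.025,0.025,0.025,0.025], linear=[[0,0,0.001],[0,0,0.002],[0,0,0.003],[0,0,0.004]], rotation=[[0,0,0],[0,0,0],[0,0,0],[0,0,0]])

```text
time: 14.8
tool_pos: [432.8, 220.3, 96.1]
tcp_rot: [-180.0, 0.0, 90.0]
ft_force: [4.2, 1.8, -7.0]
finger_gap: 30.9
grip_force: 99.6
```

>>> servo_tool(fingers=[0.025,0.025,0.025,0.025], linear=[[0,0,0.001],[0,0,0.002],[0,0,0.003],[0,0,0.003]], rotation=[[0,0,0],[0,0,0],[0,0,0],[0,0,0]])

```text
time: 15.2
tool_pos: [432.9, 220.4, 94.1]
tcp_rot: [-180.0, 0.0, 90.0]
ft_force: [0.0, -0.3, -0.4]
finger_gap: 30.9
grip_force: 100.4
```

Snap-through is felt (−7 N), and the cap is now at about the shoulder height. Next I press firmly.

>>> servo_tool(fingers=[0.025,0.025,0.025,0.025], linear=[[0,0,0.001],[0,0,0.002],[0,0,0.002],[0,0,0.002]], rotation=[[0,0,0],[0,0,0],[0,0,0],[0,0,0]])

```text
time: 15.6
tool_pos: [433.1, 220.5, 93.9]
tcp_rot: [-180.0, 0.0, 90.0]
ft_force: [-8.6, -3.7, 17.9]
finger_gap: 30.9
grip_force: 102.3
```

>>> servo_tool(fingers=[0.025,0.025,0.025,0.025,0.025], linear=[[0,0,0.0005],[0,0,0.001],[0,0,0.001],[0,0,0.001],[0,0,0.001]], rotation=[[0,0,0],[0,0,0],[0,0,0],[0,0,0],[0,0,0]])

```text
time: 16.1
tool_pos: [433.2, 220.5, 93.8]
tcp_rot: [-180.0, 0.0, 90.0]
ft_force: [-13.8, -6.3, 27.2]
finger_gap: 30.8
grip_force: 103.2
```

```bash
python3 - <<'E'
from bench import r
import cv2
from h import *
s=r.snapshot("scene");q=r.sense();print(q["tool_pos"],q["tcp_rot"],q["time"],q["ft_force"],q["finger_gap"],q["grip_force"])
cv2.imwrite("pics/s7.png",cv2.resize(s["frame"][130:230,200:300,::-1],None,fx=6,fy=6,interpolation=cv2.INTER_CUBIC))
for z in(14,64,66,71,106): print(z,(proj(s,(434.2,221.2,z))-[200,130])*6)
E
```

```text
[433.17113661 220.48778799  93.78120165] [-1.79993210e+02  1.01789581e-02  9.00051033e+01] 16.15 [-13.49287383  -6.13820249  27.30420868] 30.518982328711967 103.23209673631936
14 [295.89403962 402.29505406]
64 [283.92901974 335.5825986 ]
66 [283.43680165 332.83817548]
71 [282.20153037 325.95076694]
106 [273.36114744 276.66011314]
```

View pics/s7.png

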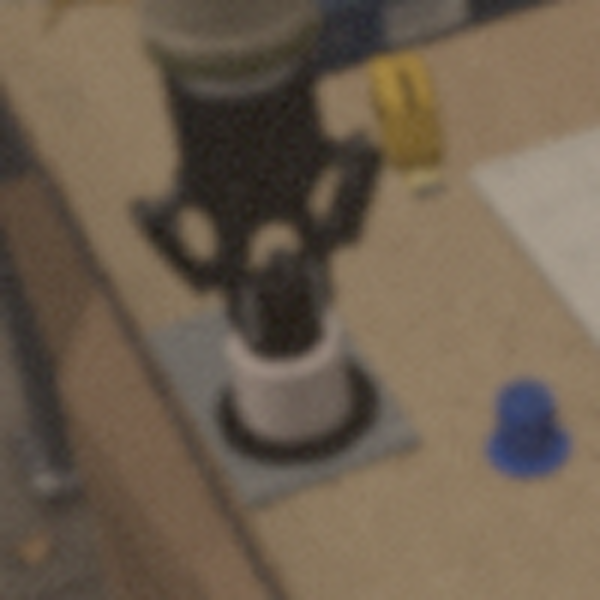

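The roll is flat on the platter, and the cap sits on the shoulder just above it at about (285,335). The arm is holding it with 27 N down.

```bash
python3 -c "
from bench import r
print(r.hand_in())"
```

```text
the job is handed in; nothing more can be done
None
```

The roll lies flat on the platter and the cap clicked past the balls onto the shoulder; I handed the job in at about 16 s, still gripping the knob and pressing down with about 27 N.

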